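Press the cap mat onto a deep-well plate with the toggle press

ROBOT

A 7-joint arm with a two-finger parallel gripper is mounted at the origin on a cart in front of the work surface, level with it; the furniture and walls round the work are solid. World frame = base frame: x ahead of the robot, y to its left, z up, the work surface at z = 0. Lengths are in m, angles in rad, forces in N, time in s.
With the tool pointing down it reaches from about 0.4 to 0.85 m from the base axis. Payload 10.4 kg.
Tool frame: the origin (TCP) lies midway between the tips of the shut fingers; the grasp point (between the pads) lies 19 mm behind it (manip.grasp_offset is the distance from the TCP to the grasp point, in m); z points along the fingers, y is the line along which they close (so a half turn about z gives the same grasp; the last joint's range is limited). The gripper opens to 85 mm and grips with 20 to 120 N. Pads are 22 mm wide; open, the fingers measure 114 mm over their backs; the gripper's body (76 mm by 85 mm) begins 54 mm behind the grasp point. The pads swing forward as they close: fully open they stand 13 mm farther back than shut.
Start: joints at [-1.344, 0.332, -0.065, 1.46, 0.022, 1.35, -0.088], TCP at [0.154, 0.606, 0.231] pointing down, gripper open.
Joint ranges: [-2.6, 2.6], [-0.5, 2.12], [-1.47, 1.34], [0.16, 2.42], [-1.27, 4.41], [0.06, 2.06], [-2.6, 2.6]. Speed limits (rad/s): [2.22, 2.22, 2.79, 2.79, 3.14, 3.14, 3.14].

INTERFACE

Orientations are given as a unit quaternion [x, y, z, w].
In Python, from workcell import manip gives the robot as it stands.
- The arm moves only by the shell command python3 jog.py FILE [FORCE], which reads ROWS from the file FILE. ROWS is one flat JSON list of numbers that holds 1 to 20 rows one after another, with no inner brackets; each row has 7 numbers: a rotation vector rx, ry, rz in normalised numbers (1 is pi rad), then dx, dy, dz in parts of the range, where 1.0 means 0.6 m, then the opening from 0.0 (shut) to 1.0 (fully open); each row is the pose to reach, as a shift and turn from the pose commanded when the command began, along the tool's axes at that moment; what a row does not reach only later rows make up. A row lasts 1/8 s, in which the tool goes at most 0.0625 m and 0.188 rad, less where a joint would pass 70% of its speed; a pose out of reach is approached as far as the arm can. The fingers move at their own pace and stop on an object; FORCE is the grip in N (left out, the last holds). Time passes only in rows, so rows that do not move let the fingers close. It prints the time, the measured TCP pose, the force, the opening and the grip force at its end. A shift or turn number past 1, either way, is cut back to 1. Input that does not fit is refused with a message, and nothing moves.
- manip.get_obs(): the state, without advancing time (a new reading comes with each control period).
- manip.camera(name): name is "scene" or "top" or "wrist"; returns the picture (384x512x3 uint8, blue, green, red); there is no depth.
- manip.calibration(name): a dict with "fx", "fy", "cx", "cy" (pixels), "world_from_camera" (4x4, takes a point from camera to world coordinates); the wrist camera has in their place "tool_from_camera" (4x4, takes a point from camera to tool coordinates, whose origin is the TCP and whose axes are the flange's). Camera axes: x right, y up, looking along -z (the intrinsics and any distortion apply to the point x, -y, -z); pixel columns grow to the right and rows downward; lengths in m; the calibration is good to about 2 mm. A picture is of the moment at which its call begins: read the wrist's pose just before it. calibration takes no time and is no camera call.
- manip.hand_in(): hands the job in; it is judged then, once.
The state is a dict: "clock": time; "joint_pos": joint angles; "joint_velocities": joint speeds; "tau": joint torques, N m; "position": TCP position; "ee_rot": TCP orientation; "ft_force": force on the tool from outside, world axes, zero at the start; "torque": the same for the moment, N m; "grip_width": opening from 0.0 (shut) to 1.0 (fully open); "grasp_force": force on a finger pad.
Only numpy, scipy, OpenCV 4.12 (cv2) and the standard library are available. Lean on these libraries where they do the work, as an engineer would, in place of code of your own. Each camera call takes 0.05 s, during which the arm holds its last target. There are 200 camera calls.

TASK

The well plate stands in the bench press with its cap mat laid on, not yet pushed in. Fold the hinged bridge down until its shoe lies on the mat, throw the toggle clamp's handle over centre to its locked stop so that the mat is pressed fully home, then throw the handle back to fully open, leaving the bridge lying on the plate. Leave the plate in its nest and the other things on the bench where they are.

Things in the scene. Friction and masses are not known exactly. Their poses are not given: they have to be found in the camera images.
- press: Bench press fixed to the worktop: grey base (own x -85..85, y -140..90 mm) in which a heavy steel carrier lies (top 12 mm up) with black corner stops round the plate and the hinge posts at own +y; toggle clamp on a small riser at own -y (the right, seen from the robot). Origin on the worktop under the nest; own x points away from the robot at yaw 0. 'Press frame' below: mm in this frame.
- bridge_hinge (a point): Middle of the bridge's hinge axis, at (0, 68, 58) mm in the press frame. The axis is parallel to the press's own x.
- bridge (a joint): Angle (rad) of the bridge, an aluminium panel 84 x 116 x 8 mm with a self-aligning rubber-faced shoe under it: 0 level (mat home), about 0.045 shoe resting on the unpressed mat, 1.57 upright; range -0.06..1.75, starts at 1.1..1.6. The hinge is stiff (0.25 N m) and stays where it is left: 1 to 4 N at the knob.
- bridge_knob (a point): Centre of the black ball knob, 25 mm across, on a stem at the bridge's free edge, robot's side. At bridge angle a: press frame x = -76, y = 68 - 140 cos a + 4 sin a, z = 58 + 140 sin a + 4 cos a. Grip it from above, fingers closing along the press's x; the ball turns (and slips a little) between the pads, the tool staying upright.
- clamp_pivot (a point): Pivot of the clamp handle, at (0, -101, 34) mm in the press frame; its axis is parallel to the press's own x.
- clamp_handle (a joint): Angle (rad) of the clamp handle: 0 fully open (stop, start; lies back almost level, away from the plate, arm upright), growing as it swings up and over towards the plate: about 1.15 spindle meets the bridge, 1.49 dead centre, 1.536 locked stop. Light, up to about 10 N at the grip while pressing, less near dead centre. It stays locked, and open, when let go; a few N bring it back over centre.
- clamp_grip (a point): Centre of the handle's black grip: 14 mm thick (along the press's x), 20 mm wide, 54 mm long, 110 mm from the pivot. At handle angle h: press frame x = 0, y = -101 + 110 cos(2.874 - h), z = 34 + 110 sin(2.874 - h). Grip it from above, fingers closing along the press's x; it turns between the pads and lags up to 0.1 rad: take it afresh at about 1.1 and then turn the tool along with it.
- spindle_tip (a point): Rubber tip (17 mm across) of the spindle on the clamp arm, 60 mm from the arm's pivot, which is at (0, -78, 88) mm in the press frame. It comes down on the small steel strike plate on the bridge. Arm and spindle, upright when open, reach 160 mm above the worktop; keep the gripper clear of them.
- well_plate: Loose white deep-well plate, 128 x 86 x 27 mm, long side along the press's x; origin under its centre, on the carrier at z = 12 mm in the press frame. The nest leaves 1 mm all round.
- cap_mat (a joint): How far (m) the cap mat has been pressed into the plate: 0 = laid on, 3 mm proud; 0.003 = fully home. It takes about 18 N and stays where it is pressed.
- mat_top (a point): Centre of the top of the grey cap mat, 118 x 76 x 4 mm, with 96 round marks. Its top is 46 mm above the worktop when laid on, 43 mm when home.
- bench_timer: Bystander: small white timer, 60 x 64 x 17 mm, on the worktop at the left; origin under its centre. Leave alone.
- marker: Bystander: black marker pen, 138 mm long, lying at the left; origin under its centre. Leave alone.
- buffer_bottle: Bystander: small white bottle with a screw cap, 33 mm across, 60 mm high, standing right of the press; origin under its centre. Leave alone.

How it is judged:
By the outcome, as a careful person would: the job done as asked, in the order asked, and still so for the second after the job is handed in, with the robot touching nothing.
It also fails if it takes over 69 s, if anything falls off the work surface, if the arm or the gripper's body presses on something with over 40 N, if the wrist force passes 120 N, or if a joint passes its speed limit or range.

## Working session

There is one attempt and no reset: what is moved stays moved. The work goes in short steps, Python scripts to look and compute and a shell command to move; the robot and the scene stay as the last step left them, time stands still between calls to the robot, and variables do not carry over. Pictures are saved under pics/ and viewed, at most 10 in all, crops included, and the job is handed in when it is done.

```bash
ls; mkdir -p pics
python3 - <<'E'
from workcell import manip
import cv2,numpy as np
np.set_printoptions(precision=4,suppress=True)
a=manip.camera("scene");b=manip.camera("top")
cv2.imwrite("pics/scene0.png",a);cv2.imwrite("pics/top0.png",b)
for n in("scene","top","wrist"):print(n,manip.calibration(n))
o=manip.get_obs();print(o["clock"],o["position"],o["ee_rot"],manip.grasp_offset)
E
```

```text
jog.py
pics
workcell.py
scene {'fx': 398.59120932861794, 'fy': 398.59120932861794, 'cx': 256.8784377505303, 'cy': 191.82110748603148, 'world_from_camera': array([[ 0.7483,  0.3865, -0.5392,  0.0851],
       [-0.6634,  0.4396, -0.6056, -0.222 ],
       [ 0.003 ,  0.8108,  0.5853,  0.6187],
       [ 0.    ,  0.    ,  0.    ,  1.    ]])}
top {'fx': 485.6470978658555, 'fy': 485.6470978658555, 'cx': 255.21671685980522, 'cy': 189.1090044107522, 'world_from_camera': array([[-0.0076,  0.9977, -0.0674,  0.4444],
       [-1.    , -0.0074,  0.0029,  0.2974],
       [ 0.0024,  0.0674,  0.9977,  1.398 ],
       [ 0.    ,  0.    ,  0.    ,  1.    ]])}
wrist {'fx': 284.40378247883314, 'fy': 284.40378247883314, 'cx': 254.18084242372558, 'cy': 196.49547893795463, 'tool_from_camera': array([[-0.0009,  0.9601,  0.2796,  0.0721],
       [ 1.    ,  0.0006,  0.0011,  0.0005],
       [ 0.0009,  0.2796, -0.9601, -0.1431],
       [ 0.    ,  0.    ,  0.    ,  1.    ]])}
0.1 [0.1544 0.6053 0.2306] [ 0.1245  0.9922 -0.0006 -0.0001] 0.0187
```

View pics/scene0.png

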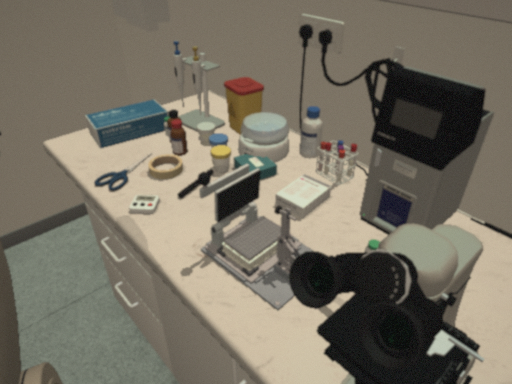

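View pics/top0.png

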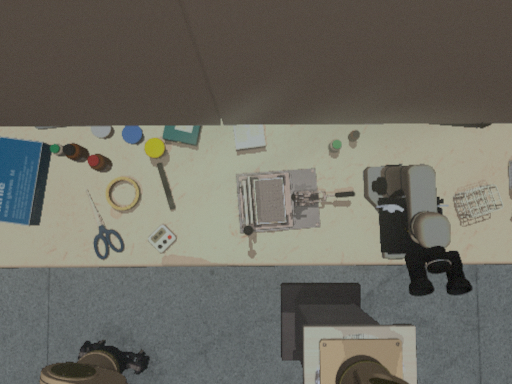

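The scene view shows the press around (255,250), the bridge upright with its knob at the robot's side, and the microscope to the right. In the top view the press is about (240–320,170–232), knob (249,230), handle grip (345,194) and bottle (335,146). I'll enlarge the press in both.

Run:
```python
import cv2,numpy as np
t=cv2.imread("pics/top0.png")[130:260,225:385];s=cv2.imread("pics/scene0.png")[160:310,170:330]
z=lambda i:cv2.resize(i,None,fx=5,fy=5,interpolation=cv2.INTER_CUBIC)[:600]
a=cv2.resize(t,(400,325),interpolation=cv2.INTER_CUBIC);
cv2.imwrite("pics/topz.png",cv2.resize(t,None,fx=4.5,fy=4.5,interpolation=cv2.INTER_CUBIC))
cv2.imwrite("pics/scz.png",cv2.resize(s,None,fx=4,fy=4,interpolation=cv2.INTER_CUBIC))
```

```text
(no output)
```

View pics/topz.png

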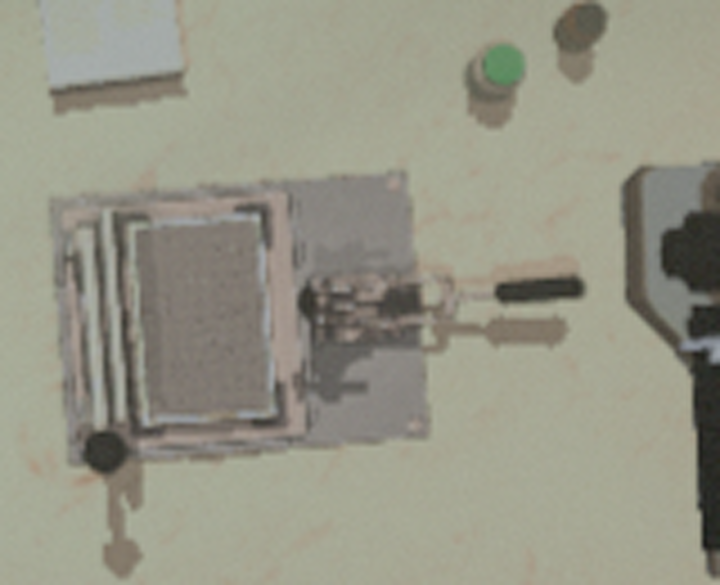

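View pics/scz.png

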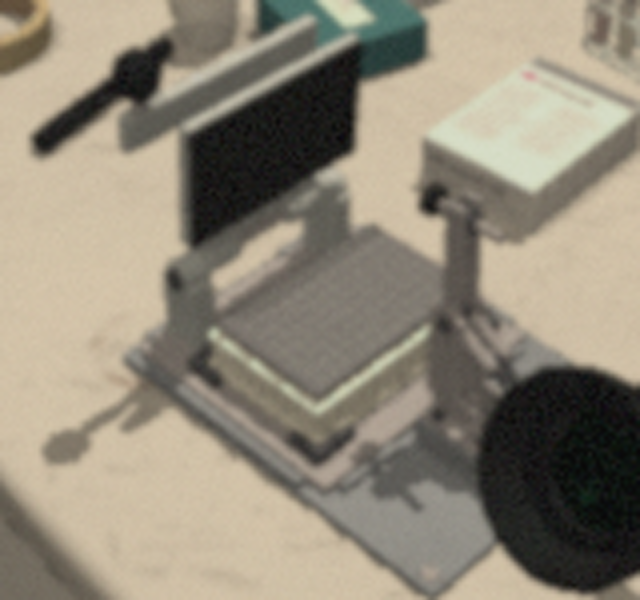

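The zooms show the base corners in the top crop at about (52,198), (407,172), (430,437) and (70,465), mat corners (140,222), (262,214), (275,412), (150,425), the knob at (106,452) and the grip ends (497,292) to (583,287). In the scene crop the knob is at (137,74) against the marker, and the grip is hidden by the eyepiece.

```bash
cat > h.py <<'E'
from workcell import manip
import cv2,numpy as np
from scipy.spatial.transform import Rotation as R
np.set_printoptions(precision=4,suppress=True)
def ray(n,px,T=None):
    c=manip.calibration(n);T=c["world_from_camera"] if T is None else T@c["tool_from_camera"]
    d=np.array([(px[0]-c["cx"])/c["fx"],-(px[1]-c["cy"])/c["fy"],-1])
    return T[:3,3],T[:3,:3]@d
def plane(n,px,z,T=None):
    o,d=ray(n,px,T);return o+d*(z-o[2])/d[2]
def tri(*rays):
    A=np.zeros((3,3));b=np.zeros(3)
    for o,d in rays:
        d=d/np.linalg.norm(d);P=np.eye(3)-np.outer(d,d);A+=P;b+=P@o
    p=np.linalg.solve(A,b);print("resid",[float(np.linalg.norm(np.cross(p-o,d/np.linalg.norm(d)))) for o,d in rays]);return p
def tool():
    o=manip.get_obs();T=np.eye(4);T[:3,:3]=R.from_quat(o["ee_rot"]).as_matrix();T[:3,3]=o["position"];return T
def rel(p,Rt,T=None):  # shift (tool axes) and rotvec to reach TCP p, R Rt
    T=tool() if T is None else T
    return (R.from_matrix(T[:3,:3].T@Rt).as_rotvec(),T[:3,:3].T@(np.array(p)-T[:3,3]))
def proj(n,p,T=None):
    c=manip.calibration(n);W=c["world_from_camera"] if T is None else T@c["tool_from_camera"]
    q=np.linalg.inv(W)@np.append(p,1);return np.array([c["cx"]+c["fx"]*q[0]/-q[2],c["cy"]-c["fy"]*q[1]/-q[2]])
E
python3 - <<'E'
from h import *
tp=lambda x,y:(225+(x+.5)/4.5-.5,130+(y+.5)/4.5-.5)
sp=lambda x,y:(170+(x+.5)/4-.5,160+(y+.5)/4-.5)
C=np.array([plane("top",tp(*p),.006) for p in[(52,198),(407,172),(430,437),(70,465)]])
print(C)
for i,j in((1,0),(2,3)):
    d=C[j]-C[i];print("yaw y-edge",np.arctan2(-d[0],d[1]),np.linalg.norm(d))
for i,j in((3,0),(2,1)):
    d=C[j]-C[i];print("yaw x-edge",np.arctan2(d[1],d[0]),np.linalg.norm(d))
M=np.mean([plane("top",tp(*p),.046) for p in[(140,222),(262,214),(275,412),(150,425)]],0);print("mat",M)
Ms=np.mean([plane("scene",sp(*p),.046) for p in [(212,328),(375,226),(445,290),(318,398)]],0);print("mat scene",Ms)
print("knob",tri(ray("top",tp(106,452)),ray("scene",sp(137,74))))
print("grip",plane("top",tp(497,292),.058),plane("top",tp(583,287),.07))
print(proj("wrist",M,tool()))
E
```

```text
[[0.5835 0.3478 0.006 ]
 [0.5986 0.1203 0.006 ]
 [0.4293 0.1084 0.006 ]
 [0.4133 0.3372 0.006 ]]
yaw y-edge 0.06608493305598737 0.22792168988470166
yaw y-edge 0.0696820157063109 0.22932851012095612
yaw x-edge 0.06203335390904859 0.17056705861188665
yaw x-edge 0.07029292876051461 0.1697422496637028
mat [0.5042 0.2509 0.046 ]
mat scene [0.5012 0.2525 0.046 ]
resid [0.00074628696268529, 0.000746286962685191]
knob [0.4252 0.3115 0.1992]
grip [0.5183 0.0728 0.058 ] [0.5203 0.0224 0.07  ]
[ 93.7477 438.7443]
```

```bash
cat >> h.py <<'E'
YAW=.067;O=np.array([.5035,.2525,0])
Rp=R.from_euler("z",YAW).as_matrix()
W=lambda p:O+Rp@(np.array(p)/1000)
def Rt(tilt=0): # tool y=press x, tool x=press y, z down; tilt>0 leans tool top towards press +y
    return Rp@R.from_euler("x",-tilt).as_matrix()@np.array([[0,1,0],[1,0,0],[0,0,-1.]])
E
python3 - <<'E'
from h import *
print(rel([.47,.20,.38],Rt()))
E
```

```text
(array([-0.001 ,  0.0007,  1.2541]), array([-0.406 , -0.3149, -0.149 ]))
```

The manual's scale: shifts go in shares of 0.6 m and turns go in shares of pi rad. Converting my numbers, -0.406 m / 0.6 = -0.6767, -0.385 m / 0.6 = -0.6417, 1.254 rad / 3.1416 = 0.3992.

```bash
echo '[0,0,0.0477,0,0,-0.1,0.45,0,0,0.0955,-0.0333,-0.025,-0.2,0.45,0,0,0.1432,-0.1,-0.0833,-0.2483,0.45,0,0,0.191,-0.1833,-0.1417,-0.2483,0.45,0,0,0.2387,-0.2667,-0.2,-0.2483,0.45,0,0,0.2865,-0.3417,-0.2667,-0.2483,0.45,0,0,0.3342,-0.4167,-0.325,-0.2483,0.45,0,0,0.382,-0.5,-0.3833,-0.2483,0.45,0,0,0.3992,-0.575,-0.45,-0.2483,0.45,0,0,0.3992,-0.6417,-0.5,-0.2483,0.45,0,0,0.3992,-0.6767,-0.525,-0.2483,0.45,0,0,0.3992,-0.6767,-0.525,-0.2483,0.45,0,0,0.3992,-0.6767,-0.525,-0.2483,0.45]' > m.json && python3 jog.py m.json 40
python3 - <<'E'
from h import *
T=tool();im=manip.camera("wrist");cv2.imwrite("pics/w1.png",cv2.resize(im,(800,600),interpolation=cv2.INTER_CUBIC));np.save("T1",T)
cv2.imwrite("pics/s1.png",manip.camera("scene"))
print(T,manip.get_obs()["joint_pos"])
for p in[(-76,65,199),(0,-207,63),(0,0,46)]:print(proj("wrist",W(p),T)*800/512)
E
```

```text
clock: 1.72
position: [0.4694, 0.2009, 0.38]
ee_rot: [0.683, 0.731, -0.0, -0.0]
ft_force: [0.2, 1.4, 0.2]
grip_width: 0.451
grasp_force: 0.0
[[-0.068   0.9977 -0.0007  0.4694]
 [ 0.9977  0.068   0.      0.2009]
 [ 0.0001 -0.0007 -1.      0.38  ]
 [ 0.      0.      0.      1.    ]] [-0.9051  0.0258  0.4245  1.5139 -0.011   1.6045 -0.4121]
[341.8206 111.5592]
[431.399  387.1254]
[434.5677 199.601 ]
```

View pics/w1.png

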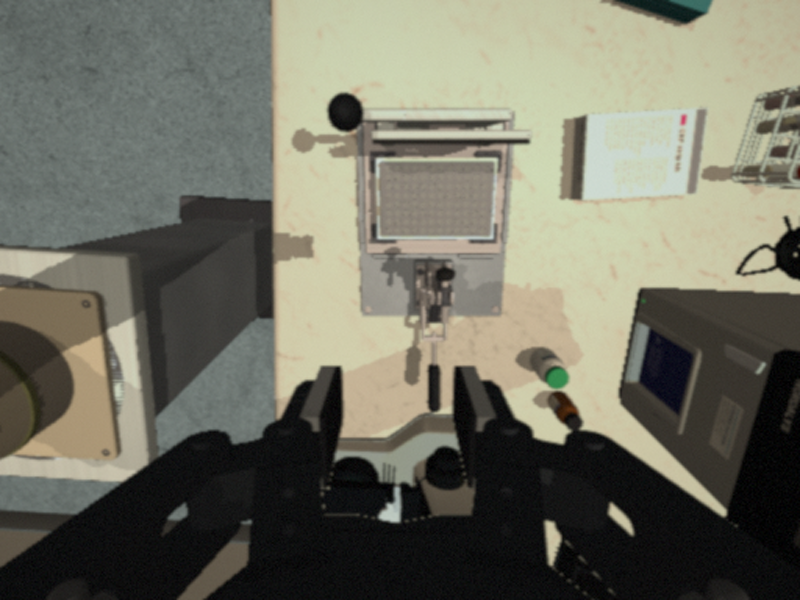

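View pics/s1.png

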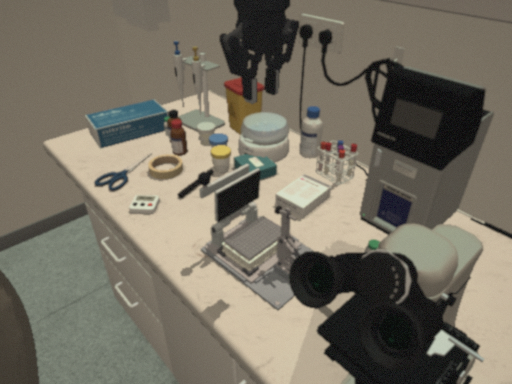

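The wrist view shows the knob at (345,112), the grip from (436,366) to (433,409), and the mat centred near (437,198), all within about 4 px of my predictions. The scene view shows the gripper clear. I'll triangulate knob, grip and mat across the three views.

Run:
```python
from h import *
tp=lambda x,y:(225+(x+.5)/4.5-.5,130+(y+.5)/4.5-.5)
sp=lambda x,y:(170+(x+.5)/4-.5,160+(y+.5)/4-.5)
T=np.load("T1.npy");w=lambda x,y:((x+.5)*.64-.5,(y+.5)*.64-.5)
im=cv2.imread("pics/w1.png",0)
def blob(im,c,r,th):
    x,y=c;s=(im[y-r:y+r,x-r:x+r]<th).astype(np.uint8);n,l,st,ce=cv2.connectedComponentsWithStats(s)
    i=1+np.argmax(st[1:,4]);print(st[i]);return ce[i]+[x-r,y-r]
k=blob(im,(345,111),26,45);g=blob(im,(434,387),28,70);print(k,g)
tz=cv2.imread("pics/topz.png",0);kt=blob(tz,(106,452),30,60);gt=blob(tz,(540,289),48,70);print(kt,gt)
L=lambda p:(Rp.T@(p-O)*1000)
K=tri(ray("top",tp(*kt)),ray("scene",sp(137,74)),ray("wrist",w(*k),T));print("knob",K,L(K))
G=tri(ray("top",tp(*gt)),ray("wrist",w(*g),T));print("grip",G,L(G))
tm=np.mean([tp(140,222),tp(262,214),tp(275,412),tp(150,425)],0);wm=np.mean([w(377,158),w(497,160),w(495,238),w(376,236)],0)
sm=np.mean([sp(212,328),sp(375,226),sp(445,290),sp(318,398)],0)
M=tri(ray("top",tm),ray("wrist",wm,T),ray("scene",sm));print("mat",M,L(M))
```

```text
[ 10  10  33  35 906]
[ 22   6  12  47 448]
[345.0309 112.0574] [433.4688 387.6719]
[  10   11   38   38 1031]
[   5   38   84   22 1326]
[104.4627 450.9971] [539.0068 289.4789]
resid [0.0006561681861254616, 0.000857132785615477, 0.00026898010549542825]
knob [0.4255 0.3123 0.1986] [-73.8018  64.8929 198.6372]
resid [0.0002062986067642173, 0.00020629860676427158]
grip [0.5188 0.0491 0.0697] [   1.6622 -203.9314   69.7383]
resid [0.002558032058392832, 0.0017643945730881608, 0.0023687528164707933]
mat [0.5037 0.2533 0.0422] [ 0.2655  0.7585 42.1821]
```

```bash
sed -i 's/^YAW=.*/YAW=.067;O=np.array([.5052,.2535,0])/' h.py
python3 - <<'E'
from h import *
print(rel([.4252,.3123,.179],Rt()))
E
```

```text
(array([-0.0004, -0.0001,  0.0021]), array([ 0.1138, -0.0363,  0.2012]))
```

Converted, 0.13 m / 0.6 = 0.2167, 0.114 m / 0.6 = 0.19.

```bash
echo '[0,0,0,0.0667,-0.02,0.05,0.4,0,0,0,0.1333,-0.04,0.1,0.4,0,0,0,0.19,-0.06,0.15,0.4,0,0,0,0.19,-0.06,0.1833,0.4,0,0,0,0.19,-0.06,0.2167,0.4,0,0,0,0.19,-0.06,0.2167,0.4]' > m.json && python3 jog.py m.json 30
python3 - <<'E'
from h import *
T=tool();im=manip.camera("wrist");np.save("T2",T)
g=cv2.cvtColor(im,cv2.COLOR_BGR2GRAY);p=proj("wrist",[.4252,.3123,.1986],T).astype(int);print(p,T[:3,3])
cv2.imwrite("pics/w2.png",cv2.resize(im[:,100:400],(600,768))[:600])
E
```

```text
clock: 2.58
position: [0.4252, 0.3116, 0.2491]
ee_rot: [0.682, 0.731, -0.001, -0.0]
ft_force: [0.2, -0.8, 1.0]
grip_width: 0.405
grasp_force: 0.0
[255 215] [0.4252 0.3116 0.2491]
```

View pics/w2.png

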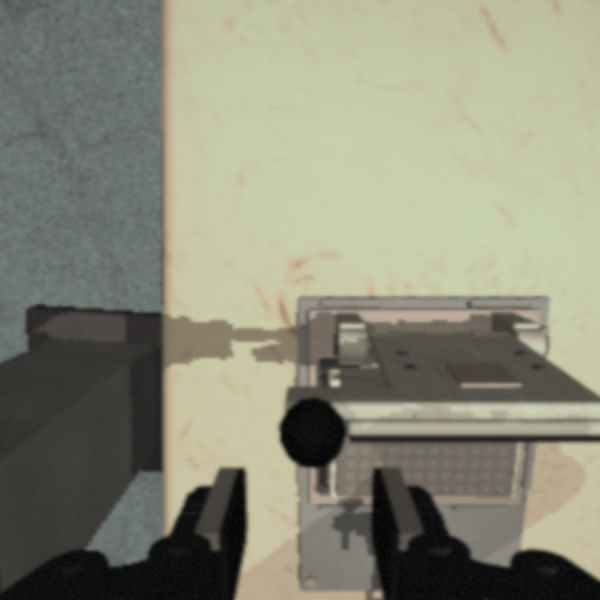

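The knob appears at crop (312,432), midway between the fingers as predicted, with a bracket of the bridge just below it. I'll descend carefully.

Converted, 0.06 m / 0.6 = 0.1, 0.053 m / 0.6 = 0.0883.

```bash
echo '[0,0,0,0,0,0.0333,0.4,0,0,0,0,0,0.0667,0.4,0,0,0,0,0,0.0883,0.4,0,0,0,0,0,0.1,0.4,0,0,0,0,0,0.1,0.4]' > m.json && python3 jog.py m.json; echo '[0,0,0,0,0,0.005,0.4,0,0,0,0,0,0.01,0.4,0,0,0,0,0,0.01,0.4]' > m.json && python3 jog.py m.json ; echo '[0,0,0,0,0,0,0.2,0,0,0,0,0,0,0.1,0,0,0,0,0,0,0.1,0,0,0,0,0,0,0.1]' > m.json && python3 jog.py m.json 30
```

```text
clock: 3.25
position: [0.4265, 0.3115, 0.1905]
ee_rot: [0.683, 0.73, 0.0, -0.0]
ft_force: [-0.2, -0.0, 0.7]
grip_width: 0.398
grasp_force: 0.0
clock: 3.62
position: [0.4264, 0.3113, 0.1842]
ee_rot: [0.683, 0.73, -0.0, -0.0]
ft_force: [-0.6, -0.3, 0.2]
grip_width: 0.399
grasp_force: 0.0
clock: 4.12
position: [0.4264, 0.3114, 0.1845]
ee_rot: [0.683, 0.73, 0.0, -0.0]
ft_force: [-3.8, -2.2, 4.8]
grip_width: 0.268
grasp_force: 29.3
```

Converted, 0.005 m / 0.6 = 0.0083, 0.004 m / 0.6 = 0.0067.

```bash
echo '[0,0,0,0,0,0,0.4,0,0,0,0,0,0,0.4,0,0,0,0,0,0.0033,0.4,0,0,0,0,0,0.0067,0.4,0,0,0,0,0,0.0083,0.4,0,0,0,0,0,0.0083,0.2,0,0,0,0,0,0.0083,0.1,0,0,0,0,0,0.0083,0.1,0,0,0,0,0,0.0083,0.1]' > m.json && python3 jog.py m.json 30
python3 - <<'E'
from h import *
a0=1.51;k=lambda a:np.array([-76,68-140*np.cos(a)+4*np.sin(a),58+140*np.sin(a)+4*np.cos(a)])
for a in np.r_[np.arange(1.51,0.0,-.12),.06,.045]:print(round(a,3),Rt().T@(W(k(a))-W(k(a0))))
E
```

```text
clock: 5.25
position: [0.4263, 0.3113, 0.1792]
ee_rot: [0.683, 0.73, -0.0, -0.0]
ft_force: [-1.5, -0.7, 0.2]
grip_width: 0.27
grasp_force: 29.3
1.51 [0. 0. 0.]
1.39 [-0.0167 -0.      0.0015]
1.27 [-0.0331 -0.      0.0051]
1.15 [-0.049  -0.      0.0106]
1.03 [-0.0641 -0.      0.0179]
0.91 [-0.0783  0.      0.027 ]
0.79 [-0.0912 -0.      0.0377]
0.67 [-0.1027 -0.      0.0499]
0.55 [-0.1127 -0.      0.0634]
0.43 [-0.1211  0.      0.078 ]
0.31 [-0.1276 -0.      0.0935]
0.19 [-0.1322 -0.      0.1096]
0.07 [-0.1349 -0.      0.1262]
0.06 [-0.135   0.      0.1276]
0.045 [-0.1352  0.      0.1297]
```

Converted, -0.1345 m / 0.6 = -0.2242, -0.049 m / 0.6 = -0.0817.

```bash
echo '[0,0,0,-0.0278,0,0.0025,0.1,0,0,0,-0.055,0,0.0083,0.1,0,0,0,-0.0817,0,0.0177,0.1,0,0,0,-0.1067,0,0.03,0.1,0,0,0,-0.13,0,0.045,0.1,0,0,0,-0.1517,0,0.0628,0.1,0,0,0,-0.1717,0,0.0833,0.1,0,0,0,-0.1883,0,0.1057,0.1,0,0,0,-0.2017,0,0.13,0.1,0,0,0,-0.2127,0,0.1558,0.1,0,0,0,-0.22,0,0.1827,0.1,0,0,0,-0.2242,0,0.2,0.1,0,0,0,-0.2242,0,0.2,0.1]' > m.json && python3 jog.py m.json
python3 - <<'E'
from h import *
cv2.imwrite("pics/s3.png",cv2.resize(manip.camera("scene")[160:310,170:370],(800,600),interpolation=cv2.INTER_CUBIC))
E
```

```text
clock: 6.88
position: [0.4356, 0.1772, 0.0586]
ee_rot: [0.683, 0.73, -0.0, 0.0]
ft_force: [2.8, 0.5, -1.7]
grip_width: 0.268
grasp_force: 31.7
```

View pics/s3.png

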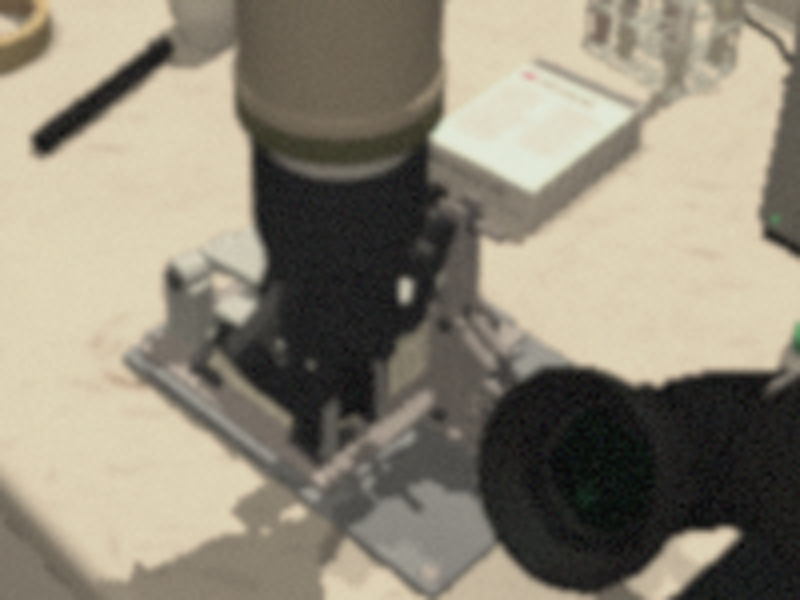

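The bridge is nearly level, with the gripper over the knob at about (340,430). I'll lower it the last centimetre while watching the force.

Converted, 0.007 m / 0.6 = 0.0117, 0.006 m / 0.6 = 0.01.

```bash
echo '[0,0,0,-0.0007,0,0.005,0.1,0,0,0,-0.001,0,0.01,0.1,0,0,0,-0.001,0,0.0117,0.1,0,0,0,-0.001,0,0.0117,0.1]' > m.json && python3 jog.py m.json; echo '[0,0,0,0,0,0.0025,0.1,0,0,0,0,0,0.0042,0.1,0,0,0,0,0,0.0042,0.1]' > m.json && python3 jog.py m.json
```

```text
clock: 7.42
position: [0.4356, 0.1764, 0.0523]
ee_rot: [0.683, 0.73, 0.0, 0.0]
ft_force: [1.8, -2.4, -0.9]
grip_width: 0.271
grasp_force: 31.9
clock: 7.8
position: [0.4356, 0.1764, 0.0497]
ee_rot: [0.683, 0.73, -0.0, 0.0]
ft_force: [3.4, -4.3, -0.4]
grip_width: 0.269
grasp_force: 31.9
```

Converted, 0.0015 m / 0.6 = 0.0025, 0.001 m / 0.6 = 0.0017.

```bash
for i in 1 2; do echo '[0,0,0,0,0,0.0017,0.1,0,0,0,0,0,0.0025,0.1,0,0,0,0,0,0.0025,0.1]' > m.json && python3 jog.py m.json|grep -E "pos|ft"; done
```

```text
position: [0.4356, 0.1763, 0.0483]
ft_force: [2.6, -4.6, 1.2]
position: [0.4356, 0.1764, 0.0468]
ft_force: [3.4, -4.5, 1.5]
```

Converted, 0.0015 m / 0.6 = 0.0025, 0.001 m / 0.6 = 0.0017.

```bash
for i in 1 2; do echo '[0,0,0,0,0,0.0017,0.1,0,0,0,0,0,0.0025,0.1,0,0,0,0,0,0.0025,0.1]' > m.json && python3 jog.py m.json|grep -E "pos|ft"; done
```

```text
position: [0.4356, 0.1763, 0.0453]
ft_force: [3.3, -4.6, 1.3]
position: [0.4356, 0.1764, 0.0438]
ft_force: [3.0, -5.3, 1.4]
```

Converted, -0.22 m / 0.6 = -0.3667, -0.18 m / 0.6 = -0.3.

```bash
echo '[0,0,0,0,0,0,0.4,0,0,0,0,0,0,0.4,0,0,0,0,0,0,0.4,0,0,0,0,0,-0.05,0.4,0,0,0,0,0,-0.1333,0.4,0,0,0,0,0,-0.2167,0.4,0,0,0,-0.0333,0,-0.3,0.4,0,0,0,-0.0833,0,-0.3667,0.4,0,0,0,-0.0833,0,-0.3667,0.4]' > m.json && python3 jog.py m.json
python3 - <<'E'
from h import *
T=tool();np.save("T4",T)
im={"wrist":manip.camera("wrist"),"top":manip.camera("top")}
cv2.imwrite("pics/w4.png",im["wrist"]);cv2.imwrite("pics/t4.png",im["top"])
k=lambda a:W([-76,68-140*np.cos(a)+4*np.sin(a),58+140*np.sin(a)+4*np.cos(a)])
for n in im:
    t=T if n=="wrist" else None
    p=proj(n,k(.03),t).round().astype(int);r=30 if n=="wrist" else 11
    g=cv2.cvtColor(im[n],cv2.COLOR_BGR2GRAY)[p[1]-r:p[1]+r,p[0]-r:p[0]+r]
    c,l,st,ce=cv2.connectedComponentsWithStats((g<45).astype(np.uint8));print(n,p,[proj(n,k(a),t) for a in(0,.045,.1)])
    for i in range(1,c):
        if st[i,4]>15:print(st[i],ce[i]+p-r)
a=cv2.resize(im["wrist"][0:300],(800,469));cv2.imwrite("pics/w4z.png",a)
E
```

```text
clock: 10.42
position: [0.4404, 0.1253, 0.2668]
ee_rot: [0.684, 0.729, 0.003, 0.001]
ft_force: [0.4, 0.3, -0.2]
grip_width: 0.399
grasp_force: 0.0
wrist [252 132] [array([251.8066, 131.5657]), array([251.7794, 131.6016]), array([251.7428, 131.303 ])]
[ 21  21  19  19 302] [252.1689 131.8775]
top [298 225] [array([298.0836, 225.3104]), array([298.1748, 225.3353]), array([298.1455, 225.3766])]
```

View pics/w4z.png

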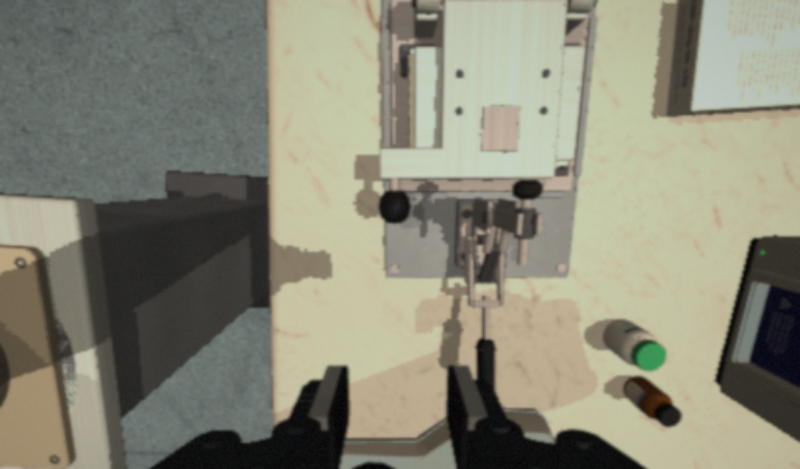

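The bridge lies close to level over the plate, with the knob at (395,206), the clamp arm upright at (490,240) and the grip at (485,368). I'll touch the knob from above with shut fingers to confirm the shoe is seated.

Run:
```python
from h import *
print(rel(W([-76,-72,88]),Rt()))
```

```text
(array([-0.    , -0.0008,  0.    ]), array([ 0.0496, -0.0011,  0.1755]))
```

Converted, 0.174 m / 0.6 = 0.29, 0.165 m / 0.6 = 0.275.

```bash
echo '[0,0,0,0.05,0,0.05,0.0,0,0,0,0.0833,-0.0017,0.1333,0.0,0,0,0,0.0833,-0.0017,0.2,0.0,0,0,0,0.0833,-0.0017,0.25,0.0,0,0,0,0.0833,-0.0017,0.275,0.0,0,0,0,0.0833,-0.0017,0.29,0.0,0,0,0,0.0833,-0.0017,0.29,0.0]' > m.json && python3 jog.py m.json; for i in 1 2; do echo '[0,0,0,0,0,0.0025,0,0,0,0,0,0,0.005,0,0,0,0,0,0,0.005,0]' > m.json && python3 jog.py m.json |grep -E "pos|ft"; done
```

```text
clock: 11.4
position: [0.4345, 0.1766, 0.0897]
ee_rot: [0.683, 0.73, -0.0, -0.0]
ft_force: [1.0, 0.6, -0.6]
grip_width: -0.004
grasp_force: 0.0
position: [0.4346, 0.1766, 0.087]
ft_force: [-0.4, -0.0, -0.1]
position: [0.4344, 0.1765, 0.0837]
ft_force: [0.6, -0.6, -1.1]
```

Converted, 0.001 m / 0.6 = 0.0017.

```bash
for i in 1 2 3 4 ; do echo '[0,0,0,0,0,0.0017,0,0,0,0,0,0,0.0017,0]' > m.json && python3 jog.py m.json |grep -E "pos|ft"; done
```

```text
position: [0.4345, 0.1765, 0.0827]
ft_force: [-0.0, 0.5, -0.5]
position: [0.4345, 0.1765, 0.0817]
ft_force: [0.1, 0.2, -0.3]
position: [0.4345, 0.1765, 0.0807]
ft_force: [0.8, 0.9, 0.1]
position: [0.4346, 0.1765, 0.0799]
ft_force: [0.8, -0.3, 2.0]
```

Converted, 0.001 m / 0.6 = 0.0017, 0.0005 m / 0.6 = 0.0008.

```bash
echo '[0,0,0,0,0,0.0008,0,0,0,0,0,0,0.0017,0,0,0,0,0,0,0.0017,0]' > m.json && python3 jog.py m.json |grep -E "pos|ft"
python3 - <<'E'
from h import *
a=.0
T=tool()
g=lambda h:W([0,-101+110*np.cos(2.874-h),34+110*np.sin(2.874-h)])
print(rel(g(0)+[0,0,-.019+.11],Rt())[1], g(0))
E
```

```text
position: [0.4347, 0.1765, 0.0793]
ft_force: [-2.2, -1.9, 8.5]
[-0.135   0.0755 -0.0748] [0.5191 0.0469 0.0631]
```

Converted, -0.19 m / 0.6 = -0.3167, -0.17 m / 0.6 = -0.2833.

```bash
echo '[0,0,0,0,0,-0.0833,0,0,0,0,0,0,-0.1833,0.2,0,0,0,0,0,-0.2833,0.5,0,0,0,-0.0667,0.0333,-0.3167,0.5,0,0,0,-0.1417,0.0833,-0.3167,0.5,0,0,0,-0.225,0.1258,-0.2833,0.5,0,0,0,-0.225,0.1258,-0.2,0.5,0,0,0,-0.225,0.1258,-0.125,0.5,0,0,0,-0.225,0.1258,-0.125,0.5]' > m.json && python3 jog.py m.json
python3 - <<'E'
from h import *
T=tool();np.save("T5",T);im=manip.camera("wrist");cv2.imwrite("pics/w5.png",im)
g=lambda h:W([0,-101+110*np.cos(2.874-h),34+110*np.sin(2.874-h)])
p=proj("wrist",g(0),T);print(p)
q=p.round().astype(int);x0,y0=q-[60,70]
m=cv2.cvtColor(im,cv2.COLOR_BGR2GRAY)[y0:y0+140,x0:x0+120]
c,l,st,ce=cv2.connectedComponentsWithStats((m<55).astype(np.uint8))
for i in range(1,c):
    if st[i,4]>60:print(st[i]+[x0,y0,0,0,0],ce[i]+[x0,y0])
print(rel(g(0)+[0,0,-.0187],Rt()))
E
```

```text
clock: 14.65
position: [0.5168, 0.0464, 0.1512]
ee_rot: [0.683, 0.73, -0.003, -0.001]
ft_force: [0.9, -1.0, 0.2]
grip_width: 0.503
grasp_force: 0.0
[258.67  200.806]
[252 170  16  63 911] [259.9341 201.4479]
[199 235  17  36 439] [207.5353 255.9021]
[294 235  25  36 604] [303.7947 254.8377]
(array([-0.002 ,  0.0008, -0.0001]), array([0.0002, 0.001 , 0.1092]))
```

Converted, 0.107 m / 0.6 = 0.1783, 0.0015 m / 0.6 = 0.0025.

```bash
echo '[0,0,0,0,0.0025,0.0667,0.5,0,0,0,0,0.0025,0.1333,0.5,0,0,0,0,0.0025,0.1667,0.5,0,0,0,0,0.0025,0.1783,0.5,0,0,0,0,0.0025,0.1783,0.2,0,0,0,0,0.0025,0.1783,0,0,0,0,0,0.0025,0.1783,0,0,0,0,0,0.0025,0.1783,0]' > m.json && python3 jog.py m.json 30
python3 - <<'E'
from h import *
g=lambda h:W([0,-101+110*np.cos(2.874-h),34+110*np.sin(2.874-h)])
for h in np.arange(.1,1.21,.1):print(round(h,2),(Rt().T@(g(h)-g(0))).round(4))
E
```

```text
clock: 15.7
position: [0.521, 0.0473, 0.0484]
ee_rot: [0.683, 0.73, 0.001, 0.0]
ft_force: [-3.4, 0.7, 6.4]
grip_width: 0.156
grasp_force: 31.7
0.1 [ 0.0034  0.     -0.0104]
0.2 [ 0.0079  0.     -0.0205]
0.3 [ 0.0133  0.     -0.0301]
0.4 [ 0.0197  0.     -0.039 ]
0.5 [ 0.0269  0.     -0.0473]
0.6 [ 0.035   0.     -0.0548]
0.7 [ 0.0437  0.     -0.0615]
0.8 [ 0.053   0.     -0.0673]
0.9 [ 0.0629 -0.     -0.0721]
1.0 [ 0.0732 -0.     -0.0759]
1.1 [ 0.0839  0.     -0.0787]
1.2 [ 0.0948  0.     -0.0803]
```

Converted, 0.0839 m / 0.6 = 0.1398, -0.0787 m / 0.6 = -0.1312.

```bash
echo '[0,0,0,0.0057,0,-0.0173,0,0,0,0,0.0132,0,-0.0342,0,0,0,0,0.0222,0,-0.0502,0,0,0,0,0.0328,0,-0.065,0,0,0,0,0.0448,0,-0.0788,0,0,0,0,0.0583,0,-0.0913,0,0,0,0,0.0728,0,-0.1025,0,0,0,0,0.0883,0,-0.1122,0,0,0,0,0.1048,0,-0.1202,0,0,0,0,0.122,0,-0.1265,0,0,0,0,0.1398,0,-0.1312,0,0,0,0,0.1398,0,-0.1312,0]' > m.json && python3 jog.py m.json
```

```text
clock: 17.2
position: [0.515, 0.1311, 0.1262]
ee_rot: [0.683, 0.731, 0.0, 0.0]
ft_force: [1.8, 0.6, -1.1]
grip_width: 0.155
grasp_force: 35.6
```

```bash
cat >> h.py <<'E'
def pose(h,tilt=None):
    tilt=h-1.303 if tilt is None else tilt
    Rr=Rt(tilt);return W([0,-101+110*np.cos(2.874-h),34+110*np.sin(2.874-h)])+.0187*Rr[:,2],Rr
E
python3 - <<'E'
from h import *
print("regrip",rel(*pose(1.1)))
p,Rr=pose(1.1);T=np.eye(4);T[:3,:3]=Rr;T[:3,3]=p
for h in(1.15,1.2,1.25,1.3,1.35,1.4,1.45,1.5,1.55,1.6):
    r,d=rel(*pose(h),T);print(h,r.round(3),d.round(4))
E
```

```text
regrip (array([0.0007, 0.2029, 0.0006]), array([ 0.0034, -0.0016,  0.0028]))
1.15 [ 0.   -0.05 -0.  ] [ 0.0046 -0.      0.0001]
1.2 [-0.  -0.1 -0. ] [ 0.0091 -0.      0.0005]
1.25 [ 0.   -0.15 -0.  ] [ 0.0136 -0.      0.001 ]
1.3 [ 0.  -0.2 -0. ] [ 0.0181 -0.      0.0018]
1.35 [-0.   -0.25 -0.  ] [ 0.0226 -0.      0.0028]
1.4 [ 0.  -0.3 -0. ] [ 0.027  -0.      0.0041]
1.45 [ 0.   -0.35 -0.  ] [ 0.0313 -0.      0.0055]
1.5 [ 0.  -0.4  0. ] [ 0.0356 -0.      0.0072]
1.55 [-0.   -0.45 -0.  ] [ 0.0397 -0.      0.0091]
1.6 [ 0.  -0.5 -0. ] [ 0.0438 -0.      0.0112]
```

Converted, 0.0034 m / 0.6 = 0.0057, 0.0028 m / 0.6 = 0.0047, 0.203 rad / 3.1416 = 0.0646.

```bash
echo '[0,0,0,0,0,0,0.4,0,0,0,0,0,0,0.4,0,0.0318,0,0.0028,-0.0017,0.0023,0.4,0,0.0646,0,0.0057,-0.0017,0.0047,0.4,0,0.0646,0,0.0057,-0.0017,0.0047,0.4,0,0.0646,0,0.0057,-0.0017,0.0047,0,0,0.0646,0,0.0057,-0.0017,0.0047,0,0,0.0646,0,0.0057,-0.0017,0.0047,0,0,0.0646,0,0.0057,-0.0017,0.0047,0]' > m.json && python3 jog.py m.json 60; python3 -c "
from h import *
print(rel(*pose(1.1)))"
```

```text
clock: 18.32
position: [0.5147, 0.1348, 0.1231]
ee_rot: [0.679, 0.727, 0.069, -0.072]
ft_force: [7.4, -0.5, -3.1]
grip_width: 0.156
grasp_force: 60.3
(array([0.0023, 0.002 , 0.0019]), array([-0.0003, -0.0015, -0.0004]))
```

Converted, 0.0226 m / 0.6 = 0.0377, 0.0181 m / 0.6 = 0.0302, -0.25 rad / 3.1416 = -0.0796.

```bash
echo '[0,-0.0159,0,0.0077,0,0.0002,0,0,-0.0318,0,0.0152,0,0.0008,0,0,-0.0477,0,0.0227,0,0.0017,0,0,-0.0637,0,0.0302,0,0.003,0,0,-0.0796,0,0.0377,0,0.0047,0,0,-0.0796,0,0.0377,0,0.0047,0]' > m.json && python3 jog.py m.json ; echo '[0,-0.0159,0,0.0077,0,0.0002,0,0,-0.0318,0,0.0152,0,0.0008,0,0,-0.0477,0,0.0227,0,0.0017,0,0,-0.0637,0,0.0302,0,0.003,0,0,-0.0637,0,0.0302,0,0.003,0]' > m.json && python3 jog.py m.json; python3 -c "
from h import *
for h in (1.5,1.55): print(rel(*pose(h)))"
```

```text
clock: 19.08
position: [0.5131, 0.1574, 0.1244]
ee_rot: [0.682, 0.731, -0.016, 0.02]
ft_force: [9.2, -3.6, -7.2]
grip_width: 0.152
grasp_force: 59.7
clock: 19.7
position: [0.5118, 0.1758, 0.1214]
ee_rot: [0.676, 0.726, -0.084, 0.093]
ft_force: [10.5, -1.9, -10.1]
grip_width: 0.154
grasp_force: 59.7
(array([0.0038, 0.0541, 0.0029]), array([-0.0055, -0.0014, -0.0008]))
(array([0.0039, 0.0041, 0.0028]), array([-0.0009, -0.0014, -0.001 ]))
```

Converted, 0.0046 m / 0.6 = 0.0077, 0.0023 m / 0.6 = 0.0038, -0.05 rad / 3.1416 = -0.0159.

```bash
for i in 1 2; do echo '[0,-0.008,0,0.0038,0,0.0002,0,0,-0.0159,0,0.0077,0,0.0003,0,0,-0.0159,0,0.0077,0,0.0003,0]' > m.json && python3 jog.py m.json|grep -E "pos|ft"; done
```

```text
position: [0.5116, 0.1793, 0.1203]
ft_force: [9.6, -2.9, -8.9]
position: [0.5117, 0.1791, 0.1203]
ft_force: [3.1, -18.2, 7.8]
```

The manual's scale: shifts go in shares of 0.6 m and turns go in shares of pi rad. Converting my numbers, -0.004 m / 0.6 = -0.0067, -0.002 m / 0.6 = -0.0033.

```bash
echo '[0,0,0,-0.0033,0,0,0.4,0,0,0,-0.0067,0,0,0.4,0,0,0,-0.0067,0,0,0.4]' > m.json && python3 jog.py m.json
python3 - <<'E'
from h import *
T=tool();print(rel(*pose(1.536)))
im=manip.camera("wrist");cv2.imwrite("pics/w6.png",cv2.resize(im[60:360,80:430],(700,600)))
p=[proj("wrist",W([0,-101+r*np.cos(2.874-1.536),34+r*np.sin(2.874-1.536)]),T) for r in(83,110,137)];print(p,[(2*(q-[80,60])).round() for q in p])
p,Rr=pose(1.536);T=np.eye(4);T[:3,:3]=Rr;T[:3,3]=p
for h in(1.486,1.436,1.386,1.336,1.286,1.236,1.186,1.136,1.086,1.036):
    r,d=rel(*pose(h),T);print(h,r.round(3),d.round(4))
E
```

```text
clock: 20.82
position: [0.5103, 0.1804, 0.1204]
ee_rot: [0.672, 0.72, -0.118, 0.126]
ft_force: [0.6, -0.6, 0.3]
grip_width: 0.403
grasp_force: 0.0
(array([0.0006, 0.1138, 0.0011]), array([-0.0071, -0.0002, -0.    ]))
[array([255.2717, 251.2412]), array([255.3978, 281.759 ]), array([255.5773, 325.1939])] [array([351., 382.]), array([351., 444.]), array([351., 530.])]
1.486 [-0.    0.05 -0.  ] [-0.0046 -0.      0.0001]
1.436 [-0.   0.1 -0. ] [-0.0091 -0.      0.0005]
1.386 [ 0.    0.15 -0.  ] [-0.0136  0.      0.001 ]
1.336 [0.  0.2 0. ] [-0.0181 -0.      0.0018]
1.286 [ 0.    0.25 -0.  ] [-0.0226 -0.      0.0028]
1.236 [ 0.   0.3 -0. ] [-0.027  -0.      0.0041]
1.186 [0.   0.35 0.  ] [-0.0313 -0.      0.0055]
1.136 [ 0.   0.4 -0. ] [-0.0356 -0.      0.0072]
1.086 [ 0.    0.45 -0.  ] [-0.0397 -0.      0.0091]
1.036 [-0.   0.5 -0. ] [-0.0438 -0.      0.0112]
```

View pics/w6.png

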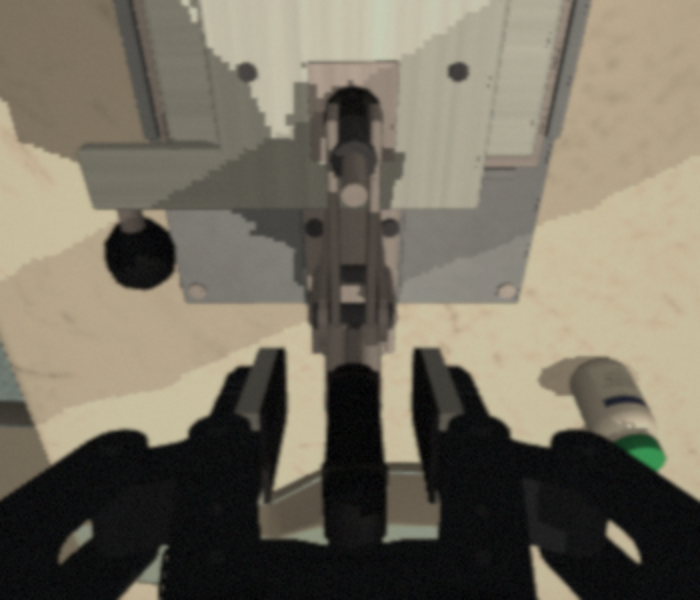

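The locked handle stands between the open fingers (rows 365–545, matching the prediction for 1.536), and the spindle is down on the strike plate at (353,100). I'll regrip and throw it back.

Converted, -0.0071 m / 0.6 = -0.0118, -0.0035 m / 0.6 = -0.0058, 0.114 rad / 3.1416 = 0.0363.

```bash
echo '[0,0.0181,0,-0.0058,0,0,0.4,0,0.0363,0,-0.0118,0,0,0.4,0,0.0363,0,-0.0118,0,0,0.4,0,0.0363,0,-0.0118,0,0,0,0,0.0363,0,-0.0118,0,0,0,0,0.0363,0,-0.0118,0,0,0,0,0.0363,0,-0.0118,0,0,0]' > m.json && python3 jog.py m.json 60; echo '[0,0.0159,0,-0.0077,0,0.0002,0,0,0.0318,0,-0.0152,0,0.0008,0,0,0.0477,0,-0.0227,0,0.0017,0,0,0.0637,0,-0.0302,0,0.003,0,0,0.0796,0,-0.0377,0,0.0047,0,0,0.0796,0,-0.0377,0,0.0047,0]' > m.json && python3 jog.py m.json ; echo '[0,0.0159,0,-0.0077,0,0.0002,0,0,0.0318,0,-0.0152,0,0.0008,0,0,0.0477,0,-0.0227,0,0.0017,0,0,0.0637,0,-0.0302,0,0.003,0,0,0.0796,0,-0.0377,0,0.0047,0,0,0.0796,0,-0.0377,0,0.0047,0]' > m.json && python3 jog.py m.json
python3 - <<'E'
from h import *
print(rel(*pose(1.036)))
T=tool()
p0,_=pose(1.036)
for h in(.95,.85,.75,.65,.55,.45,.35,.25,.15,.05,0,-.03):
    r,d=rel(*pose(h,min(0,max(h-1.303,-.267)+max(0,1.036-h)*.5)),T);print(h,r.round(3),d.round(4))
E
```

```text
clock: 21.75
position: [0.5119, 0.1738, 0.1229]
ee_rot: [0.678, 0.726, -0.079, 0.086]
ft_force: [5.6, -0.3, -1.0]
grip_width: 0.154
grasp_force: 61.6
clock: 22.5
position: [0.5136, 0.1506, 0.1257]
ee_rot: [0.683, 0.73, 0.007, -0.006]
ft_force: [6.1, 0.5, 0.9]
grip_width: 0.155
grasp_force: 61.7
clock: 23.25
position: [0.5152, 0.128, 0.1224]
ee_rot: [0.677, 0.724, 0.092, -0.097]
ft_force: [4.5, -0.7, 2.2]
grip_width: 0.154
grasp_force: 62.0
(array([ 0.0021, -0.0005, -0.0003]), array([ 0.0006, -0.0016,  0.0005]))
0.95 [ 0.002 -0.043 -0.   ] [-0.0096 -0.0016  0.0009]
0.85 [ 0.002 -0.093 -0.   ] [-0.0215 -0.0016  0.0024]
0.75 [ 0.002 -0.143 -0.   ] [-0.0331 -0.0016  0.0048]
0.65 [ 0.002 -0.193 -0.001] [-0.0444 -0.0016  0.0083]
0.55 [ 0.002 -0.243 -0.001] [-0.0553 -0.0016  0.0127]
0.45 [ 0.002 -0.267 -0.001] [-0.0652 -0.0016  0.0182]
0.35 [ 0.002 -0.267 -0.001] [-0.074  -0.0017  0.0247]
0.25 [ 0.002 -0.267 -0.001] [-0.0822 -0.0017  0.0321]
0.15 [ 0.002 -0.267 -0.001] [-0.0895 -0.0017  0.0403]
0.05 [ 0.002 -0.267 -0.001] [-0.0961 -0.0017  0.0491]
0 [ 0.002 -0.267 -0.001] [-0.099  -0.0017  0.0538]
-0.03 [ 0.002 -0.267 -0.001] [-0.1006 -0.0017  0.0567]
```

Converted, -0.099 m / 0.6 = -0.165, -0.0961 m / 0.6 = -0.1602, -0.267 rad / 3.1416 = -0.085.

```bash
echo '[0,-0.0137,0,-0.016,0,0.0015,0,0,-0.0296,0,-0.0358,0,0.004,0,0,-0.0455,0,-0.0552,0,0.008,0,0,-0.0614,0,-0.074,0,0.0138,0,0,-0.0773,0,-0.0922,0,0.0212,0,0,-0.085,0,-0.1087,0,0.0303,0,0,-0.085,0,-0.1233,0,0.0412,0,0,-0.085,0,-0.137,0,0.0535,0,0,-0.085,0,-0.1492,0,0.0672,0,0,-0.085,0,-0.1602,0,0.0818,0,0,-0.085,0,-0.165,0,0.0897,0,0,-0.085,0,-0.165,0,0.0897,0]' > m.json && python3 jog.py m.json 30; python3 -c "
from h import *
print(rel(*pose(0,0)))"
```

```text
clock: 24.75
position: [0.5209, 0.0471, 0.0444]
ee_rot: [0.683, 0.731, 0.0, 0.001]
ft_force: [4.6, -2.7, 2.8]
grip_width: 0.154
grasp_force: 60.3
(array([0.0023, 0.0011, 0.0008]), array([-0.0001, -0.0018,  0.    ]))
```

Converted, 0.004 m / 0.6 = 0.0067, 0.002 m / 0.6 = 0.0033.

```bash
echo '[0,0,0,-0.0017,0,0.0033,0,0,0,0,-0.0017,0,0.0067,0,0,0,0,-0.0017,0,0.0067,0]' > m.json && python3 jog.py m.json; echo '[0,0,0,0,0,-0.0067,0.4,0,0,0,0,0,-0.0067,0.4,0,0,0,0,0,-0.0333,0.4,0,0,0,0,0,-0.0833,0.4,0,0,0,0,0,-0.0833,0,0,0,0,0,0,-0.0833,0,0,0,0,0,0,-0.0833,0,0,0,0,0,0,-0.075,0,0,0,0,0,0,-0.0667,0,0,0,0,0,0,-0.0583,0,0,0,0,0,0,-0.0583,0]' > m.json && python3 jog.py m.json
```

```text
clock: 25.12
position: [0.5209, 0.0461, 0.0408]
ee_rot: [0.683, 0.731, 0.001, 0.001]
ft_force: [3.3, -3.5, 6.3]
grip_width: 0.149
grasp_force: 60.9
clock: 26.5
position: [0.5195, 0.0456, 0.0754]
ee_rot: [0.683, 0.73, -0.0, -0.0]
ft_force: [-4.4, -0.6, 11.1]
grip_width: -0.002
grasp_force: 4.9
```

Converted, 0.001 m / 0.6 = 0.0017.

```bash
echo '[0,0,0,0,0,0.0017,0,0,0,0,0,0,0.0017,0,0,0,0,0,0,0.0017,0]' > m.json && python3 jog.py m.json; echo '[0,0,0,0,0,-0.0833,0,0,0,0,0,0,-0.1667,0,0,0,0,0,0,-0.2667,0,0,0,0,0,0,-0.3333,0,0,0,0,0,0,-0.3333,0,0,0,0,0,0,-0.3333,0]' > m.json && python3 jog.py m.json
python3 - <<'E'
from h import *
T=tool();im=manip.camera("wrist");t=manip.camera("top");s=manip.camera("scene")
cv2.imwrite("pics/w7.png",im);cv2.imwrite("pics/t7.png",t);cv2.imwrite("pics/s7.png",s)
def blob(im,p,r,th):
    x,y=np.array(p).round().astype(int)-r
    m=cv2.cvtColor(im,cv2.COLOR_BGR2GRAY)[y:y+2*r,x:x+2*r]
    c,l,st,ce=cv2.connectedComponentsWithStats((m<th).astype(np.uint8))
    for i in range(1,c):
        if st[i,4]>25:print(" ",st[i]+[x,y,0,0,0],ce[i]+[x,y])
for h in(0,.05):
    e=[W([0,-101+r*np.cos(2.874-h),34+r*np.sin(2.874-h)]) for r in(83,110,137)]
    print(h,[proj("wrist",p,T) for p in e])
blob(im,proj("wrist",e[1],T),40,55)
k=lambda a:W([-76,68-140*np.cos(a)+4*np.sin(a),58+140*np.sin(a)+4*np.cos(a)])
for n,i,th in(("scene",s,45),("wrist",im,45)):
    t_=T if n=="wrist" else None
    print(n,[proj(n,k(a),t_) for a in(0,.045,.1)]);blob(i,proj(n,k(0),t_),25 if n=="wrist" else 14,th)
E
```

```text
clock: 26.88
position: [0.5196, 0.0455, 0.0751]
ee_rot: [0.683, 0.73, 0.0, -0.0]
ft_force: [-6.8, -1.1, 19.0]
grip_width: -0.002
grasp_force: 9.3
clock: 27.62
position: [0.5191, 0.0458, 0.273]
ee_rot: [0.683, 0.73, -0.0, -0.0]
ft_force: [0.3, 0.8, -0.4]
grip_width: 0.002
grasp_force: 0.0
0 [array([255.3438, 150.2793]), array([255.3416, 171.7444]), array([255.3393, 193.1526])]
0.05 [array([255.3479, 149.7132]), array([255.347 , 171.3265]), array([255.3461, 193.047 ])]
  [252 152   9  41 359] [255.9777 171.7855]
scene [array([254.3076, 266.3472]), array([254.1842, 263.9187]), array([253.887 , 260.8263])]
  [246 261  16  14 120] [254.5083 267.0667]
wrist [array([188.2549,  54.1356]), array([186.9595,  52.6894]), array([185.2883,  50.4584])]
  [200  36  13   7  81] [205.9012  39.2346]
  [179  43  20  23 382] [188.4712  53.8927]
```

Both views put the knob at bridge angle 0, so the mat is home, and the handle lies against its open stop.

```bash
python3 -c "
from workcell import manip
print(manip.hand_in())"
```

```text
the job is handed in; nothing more can be done
None
```

The job is done and handed in at about 28 s of robot time: the bridge was folded onto the mat, the clamp locked to press the mat home (the knob measures at the level-bridge position in two views), the handle thrown back to its open stop, the bridge left lying on the plate, and the bystanders untouched.

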